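# Set the plate gap of a test cell with a gauge blade

## Task

Set the gap of the parallel-plate test cell with the 4 mm gauge, the one with the orange grip: slide its blade flat and straight in between the plates, midway between the guide posts, until the front edge of the upper plate stands over the black band on the blade. Then press the black knob down until the upper plate rests on the blade, and leave the gauge in place there. Leave the blue gauge, the wash bottle and the timer where they are.

Things in the scene. Friction and masses are not known exactly. Their poses are not given: they have to be found in the camera images.
- cell: Fixed test cell. Aluminium base, top 14 mm above the worktop, x = -100 (open apron) to 80, 100 wide; brass upper plate over x = 0 to 70, 44 wide, slides down on four posts (10 across, 62 high, at x = 12 and 58, y = +-31 mm; 52 mm free between). Origin: on the worktop, below the middle of the upper plate's front edge; +x points into the gap, z up.
- head (a joint): Downward travel of the upper plate with its white head and black knob, m: the gap between base and upper plate is 15 mm minus this. Starts at 0 to 0.005, at most 0.014; moves when pushed with some 2 N and stays where it is left. Resting on the 4 mm blade it reads 0.011.
- knob_top (a point): Centre of the top of the black round knob (32 mm across) on the head, 37 mm behind the upper plate's front edge; 73 mm above the worktop when raised. It moves with the head.
- gauge_orange: Loose gauge, 120 g, flat on the worktop. Steel blade 4 thick, 30 wide, x = -17 to 100 mm (tip); upright orange grip block on it, 34 long (x), 16 wide (y), top at z = 44. Black band 12 mm wide across the blade at x = 54 to 66, i.e. 34 to 46 mm from the tip. Origin: at the blade's underside below the grip's centre; x along the blade to its tip, z up.
- orange_tip (a point): Middle of the tip edge of the orange gauge's blade, at the underside (x = 100 mm in the gauge's frame).
- gauge_blue: The other loose gauge, the same shape with a blue grip and a blade 7 mm thick; not needed, leave alone. Origin and axes as for the orange one.
- wash_bottle: Bystander: blue wash bottle, 51 mm across, 105 mm high, standing; origin at the centre of its underside.
- timer: Bystander: white bench timer 37 x 68 x 49 mm; origin at the centre of its underside.
Things that resemble listed ones, but are neither listed nor needed, are in the scene too. Leave any turquoise look-alike of the gauge_orange alone.

How it is judged (in metres and radians):
On the way:
1. the orange gauge's blade is in the gap, with the upper plate's front edge over the black band, while the plate is still up (gap over 6 mm) (x of orange_tip in the frame of cell between 0.033 and 0.047 m and y of orange_tip in the frame of cell between -0.012 and 0.012 m and angle between the x axis of gauge_orange and the x axis of cell, either way round below 0.2 rad and value of joint head below 0.009 m and z of orange_tip in the frame of cell between 0.011 and 0.026 m), for 0.2 s.
At the end, for the whole second after the job is handed in: The orange gauge lies at rest, flat (0.06 rad) on the cell's base, its tip 33 to 47 mm deep under the upper plate (front edge over the band), within 12 mm of the middle and 0.2 rad of straight, and the plate is pressed down onto it (gap 2.6 to 5 mm) (x of orange_tip in the frame of cell between 0.033 and 0.047 m and y of orange_tip in the frame of cell between -0.012 and 0.012 m and angle between the x axis of gauge_orange and the x axis of cell, either way round below 0.2 rad and value of joint head between 0.01 and 0.0124 m and z of orange_tip in the frame of cell below 0.017 m and angle between gauge_orange's own z axis and vertical below 0.06 rad and linear speed of gauge_orange below 0.01 m/s); the robot touches nothing.
It fails at once if the gauge blue is moved more than 20 mm (distance of gauge_blue from where it was at the start of the episode above 0.02 m).
It fails at once if the wash bottle is moved more than 20 mm (distance of wash_bottle from where it was at the start of the episode above 0.02 m).
It fails at once if the timer is moved more than 20 mm (distance of timer from where it was at the start of the episode above 0.02 m).
It also fails if it takes over 42 s, if anything falls off the work surface, if the arm or the gripper's body presses on something with over 40 N, if the wrist force passes 120 N, or if a joint passes its speed limit or range.

## Robot

A 7-joint arm with a two-finger parallel gripper is mounted at the origin on a cart in front of the work surface, level with it; the furniture and walls round the work are solid. World frame = base frame: x ahead of the robot, y to its left, z up, the work surface at z = 0. Lengths are in m, angles in degrees, forces in N, time in s.
With the tool pointing down it reaches from about 0.4 to 0.925 m from the base axis. Payload 4.1 kg.
Tool frame: the origin (TCP) lies midway between the tips of the shut fingers; the grasp point (between the pads) lies 19 mm behind it; z points along the fingers, y is the line along which they close (so a half turn about z gives the same grasp; the last joint's range is limited). The gripper opens to 85 mm and grips with 20 to 120 N. Pads are 22 mm wide; open, the fingers measure 114 mm over their backs; the gripper's body (76 mm by 85 mm) begins 54 mm behind the grasp point. The pads swing forward as they close: fully open they stand 13 mm farther back than shut.
Start: joints at [-77.865, 22.827, 2.584, 88.041, -1.071, 69.15, -2.905], TCP at [0.199, 0.619, 0.231] pointing down, gripper open.
Joint ranges: [-161.44, 161.44], [-28.35, 127.94], [-78.24, 83.42], [0, 140.83], [-78.03, 258.03], [13.02, 114.36], [-168.23, 168.23]. Speed limits (degrees/s): [147.25, 147.25, 180, 180, 180, 180, 180].

## Interface

Orientations are given as a 3x3 rotation matrix whose columns are the frame's x, y, z axes.
In Python, from station import arm gives the robot as it stands. The module is installed in compiled form; this text tells all that it offers.
- The arm moves only by the tool send_rows, never from a script. Its argument "rows" is a list of rows, each an object of numbers: "wx", "wy", "wz": the turn, a rotation vector about the world's x, y, z in rad; "tx", "ty", "tz": the shift along the world's x, y, z in mm; "claw": the closure, from 0 (fully open) to 1 (shut). In form: [{"wx": .., "wy": .., "wz": .., "tx": .., "ty": .., "tz": .., "claw": ..}, ...]. A call has 1 to 8 rows; each row shifts and turns the commanded pose from where the row before left it; what a row does not reach is not made up. A row lasts 1/8 s, in which the tool goes at most 62.5 mm and 10.7 degrees, less where a joint would pass 70% of its speed; a pose out of reach is approached as far as the arm can. A call with a gripper value outside its range is refused whole. The fingers move at their own pace and stop on an object; "force" is the grip in N (left out, the last holds). Time passes only in rows, so rows that do not move let the fingers close. It gives the time, the measured TCP pose, the force and the opening at its end, in the units of the state.
- arm.get_obs(): the state, without advancing time (a new reading comes with each control period).
- arm.camera(name): name is "side" or "top"; returns (picture, depth): 400x640x3 uint8, red, green, blue; 400x640 float32, m along the optical axis (not along the pixel's ray), 0 where there is no reading.
- arm.calibration(name): a dict with "fov_y" (degrees; the focal length in pixels is half the picture's height over the tangent of half this angle, whatever the lens; pixels are square), "cx", "cy" (the principal point, pixels), "camera_from_world" (4x4, takes a point from world to camera coordinates). Camera axes: x right, y down, z forward; pixel columns grow to the right and rows downward; lengths in m; the calibration is good to about 2 mm. A picture is of the moment at which its call begins. calibration takes no time and is no camera call.
- arm.finish_job(): hands the job in, once; it reports no verdict.
The state is a dict: "time": time; "joint_pos": joint angles; "joint_velocities": joint speeds; "effort": joint torques, N m; "ee_pos": TCP position; "tcp_rot": TCP orientation; "contact_force": force on the tool from outside, world axes, zero at the start; "wrist_torque": the same for the moment, N m; "opening": finger opening in m.
Only numpy, scipy, OpenCV 4.12 (cv2) and the standard library are available. Lean on these libraries where they do the work, as an engineer would, in place of code of your own. Each camera call takes 0.05 s, during which the arm holds its last target. There are 200 camera calls.

## Working session

There is one attempt and no reset: what is moved stays moved. The work goes in short steps, Python scripts to look and compute and a tool call to move; the robot and the scene stay as the last step left them, time stands still between calls to the robot, and variables do not carry over. Pictures are saved under pics/ and viewed, on a budget of 10 in all, crops included, one or two more only if the job needs it, and the job is handed in when it is done.

Besides the shell and the picture viewer there is one more tool, called after "Emit:" as name(argument=value, ...) on one line, values as JSON. send_rows: Moves the arm, as the interface text tells. Its arguments: {"type":"object","properties":{"rows":{"type":"array","items":{"type":"object","properties":{"wx":{"type":"number"},"wy":{"type":"number"},"wz":{"type":"number"},"tx":{"type":"number"},"ty":{"type":"number"},"tz":{"type":"number"},"claw":{"type":"number"}}}},"force":{"type":"number"}},"required":["rows"]}

```bash
mkdir -p pics
cat > h.py <<'E'
import numpy as np, cv2
from station import arm
def cal(n):
    c=arm.calibration(n); f=200/np.tan(np.radians(c['fov_y'])/2)
    return f,c['cx'],c['cy'],np.array(c['camera_from_world'])
def world(n,uv,d):
    f,cx,cy,T=cal(n); uv=np.atleast_2d(uv).astype(float); d=np.atleast_1d(d)
    p=np.c_[(uv[:,0]-cx)/f*d,(uv[:,1]-cy)/f*d,d]
    return (p-T[:3,3])@T[:3,:3]
def plane(n,uv,z):
    f,cx,cy,T=cal(n); uv=np.atleast_2d(uv).astype(float)
    r=np.c_[(uv[:,0]-cx)/f,(uv[:,1]-cy)/f,np.ones(len(uv))]@T[:3,:3]
    o=-T[:3,:3].T@T[:3,3]
    return o+r*((z-o[2])/r[:,2])[:,None]
def pix(n,P):
    f,cx,cy,T=cal(n); p=np.atleast_2d(P)@T[:3,:3].T+T[:3,3]
    return np.c_[f*p[:,0]/p[:,2]+cx,f*p[:,1]/p[:,2]+cy]
def snap(k):
    for n in('side','top'):
        a,d=arm.camera(n); np.savez(f'pics/{n}{k}.npz',a=a,d=d); cv2.imwrite(f'pics/{n}{k}.png',a[:,:,::-1])
def load(n,k):
    z=np.load(f'pics/{n}{k}.npz'); return z['a'],z['d']
E
python3 - <<'E'
from h import *
snap(0)
for n in('side','top'):
    f,cx,cy,T=cal(n);print(n,f,cx,cy,-T[:3,:3].T@T[:3,3],T[2,:3])
o=arm.get_obs();print(o['time'],o['ee_pos'],o['tcp_rot'],o['opening'],o['contact_force'])
E
```

```text
side 411.69627870982094 321.34702390227113 199.44425338181998 [ 0.33397862 -0.89885729  0.5416334 ] [ 0.1669703   0.88973251 -0.42484936]
top 398.47739534862234 318.38727395083527 202.62104602103076 [0.32106342 0.03504803 1.11471626] [ 0.18139746  0.03087637 -0.98292503]
0.1 [0.19860522 0.61830525 0.23035241] [[-9.52113649e-01  3.05744024e-01 -4.37408582e-04]
 [ 3.05744314e-01  9.52112057e-01 -1.74534430e-03]
 [-1.17166605e-04 -1.79550132e-03 -9.99998381e-01]] 0.08538956148019601 [ 0.62040262 -0.16584081 -0.95329596]
```

View pics/top0.png

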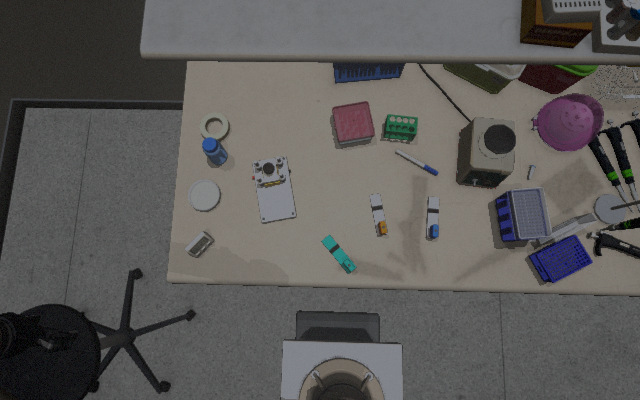

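View pics/side0.png

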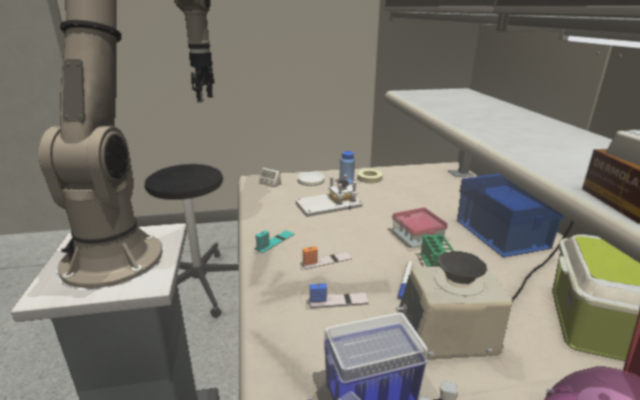

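Top view: candidates are the orange grip (382,228), the turquoise look-alike (345,265) and the blue gauge (433,230). By its description I choose the orange one, with its blade tip up at about (376,195). The cell is at about (273,188) with its knob at (268,169), and the apron faces the robot. The side view shows orange at (310,256), turquoise at (263,240) and blue at (318,293).

Run:
```python
from h import *
a,d=load('top',0); s,ds=load('side',0)
def mask(im,lo,hi):
    return cv2.inRange(cv2.cvtColor(im,cv2.COLOR_RGB2HSV),lo,hi)
for nm,im,dd,n,box in(('orange',a,d,'top',(360,185,400,245)),('orange',s,ds,'side',(290,235,360,275))):
    x0,y0,x1,y1=box; m=mask(im,(3,120,60),(22,255,255)); q=np.zeros_like(m); q[y0:y1,x0:x1]=m[y0:y1,x0:x1]
    ys,xs=np.nonzero(q); P=world(n,np.c_[xs,ys],dd[ys,xs]); print(n,len(xs),xs.mean(),ys.mean(),P.min(0),P.max(0),np.median(P,0))
    t=P[P[:,2]>np.percentile(P[:,2],90)-.004];print(' top',t.mean(0),t.min(0),t.max(0))
A=cv2.resize(a[185:245,360:400],None,fx=9,fy=9,interpolation=cv2.INTER_CUBIC)
B=cv2.resize(a[145:230,240:310],None,fx=6.35,fy=6.35,interpolation=cv2.INTER_CUBIC)
C=np.hstack([A,B[:540] if B.shape[0]>=540 else np.pad(B,((0,540-B.shape[0]),(0,0),(0,0)))])
print(A.shape,B.shape);cv2.imwrite('pics/c1.png',C[:,:,::-1])
S=cv2.resize(s[170:275,250:375],None,fx=5.5,fy=5.5,interpolation=cv2.INTER_CUBIC);cv2.imwrite('pics/c2.png',S[:,:,::-1]);print(S.shape)
```

```text
top 75 382.3066666666667 227.30666666666667 [ 0.43948907 -0.11546814  0.01630945] [ 0.47195644 -0.09683152  0.04877339] [ 0.45326305 -0.10428994  0.04460239]
 top [ 0.45556114 -0.10660492  0.04552067] [ 0.43948907 -0.11484995  0.04340981] [ 0.47195644 -0.09876237  0.04877339]
side 174 309.89080459770116 254.63793103448276 [ 0.44057385 -0.11882595  0.00622296] [ 0.47059599 -0.10052812  0.0436824 ] [ 0.45566856 -0.11218423  0.02990374]
 top [ 0.45569206 -0.10923407  0.04091888] [ 0.44057385 -0.11738035  0.03771231] [ 0.47059599 -0.10052812  0.0436824 ]
(540, 360, 3) (540, 444, 3)
(578, 688, 3)
```

View pics/c1.png

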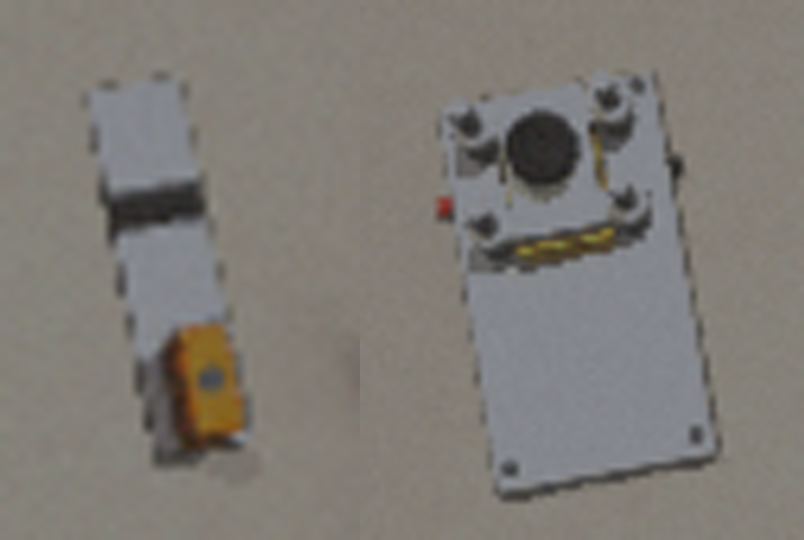

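View pics/c2.png

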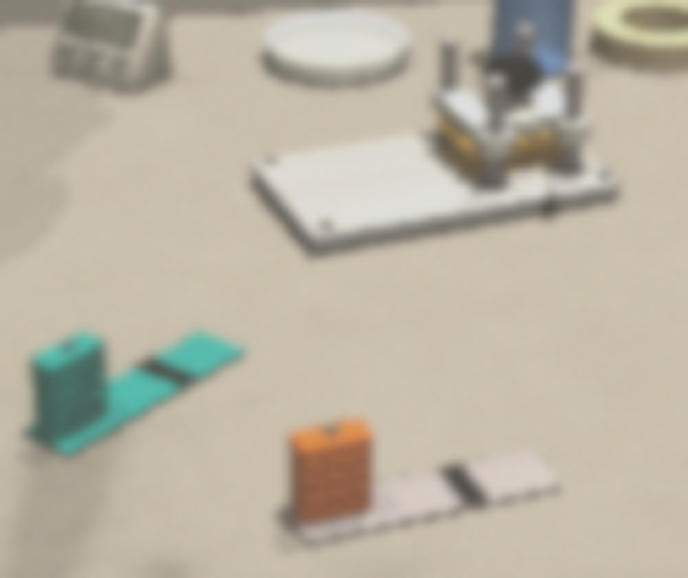

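The crops confirm the orange gauge: steel blade, black band, and the tip away from the robot. The cell has a plain apron toward the robot, the brass edge at the front, and four posts. Next I fit the axes of the gauge and the cell.

```bash
cat > fit.py <<'E'
from h import *
def rect(n,im,box,z,ch=2,erode=0):
    x0,y0,x1,y1=box; c=cv2.resize(im[y0:y1,x0:x1],None,fx=4,fy=4,interpolation=cv2.INTER_LINEAR)
    b=cv2.cvtColor(c,cv2.COLOR_RGB2LAB)[:,:,2]
    t,m=cv2.threshold(b,0,255,cv2.THRESH_BINARY_INV+cv2.THRESH_OTSU)
    m=cv2.morphologyEx(m,cv2.MORPH_OPEN,np.ones((9,9)))
    k=max(cv2.findContours(m,0,1)[0],key=cv2.contourArea)
    # undo scaling: src = (dst+.5)/4-.5
    uv=(k[:,0].astype(float)+.5)/4-.5+[x0,y0]
    P=plane(n,uv,z)[:,:2]
    r=cv2.minAreaRect((P*1000).astype(np.float32)); return r,cv2.boxPoints(r),P*1000
E
python3 - <<'E'
from fit import *
a,d=load('top',0); s,ds=load('side',0)
np.set_printoptions(precision=1,suppress=True)
for nm,n,im,box,z in(('gauge','top',a,(362,187,388,222),.004),('gaugeS','side',s,(316,245,357,275),.004),('base','top',a,(245,190,305,228),.014),('baseall','top',a,(245,150,305,228),.014),('baseS','side',s,(292,185,345,220),.014)):
    r,b,P=rect(n,im,box,z); print(nm,r,b.tolist())
# depth-based heights
def h(n,dd,u,v,w=2):
    ys,xs=np.mgrid[v-w:v+w+1,u-w:u+w+1]; q=world(n,np.c_[xs.ravel(),ys.ravel()],dd[ys,xs].ravel()); return np.median(q,0)*1000
print('knob top',h('top',d,268,168,1),'base',h('top',d,275,205),'table',h('top',d,320,200),'blade',h('top',d,374,199,1))
# dark knob centre in top
m=(a[155:185,250:290].max(2)<60).astype(np.uint8); nn,l,st,ce=cv2.connectedComponentsWithStats(m)
for i in range(1,nn):
    if st[i,4]>20: c=ce[i]+[250,155]; print(st[i],c,plane('top',c,.07)*1000)
m=(s[172:200,325:365].max(2)<60).astype(np.uint8); nn,l,st,ce=cv2.connectedComponentsWithStats(m)
for i in range(1,nn):
    if st[i,4]>8: print('side',st[i],ce[i]+[325,172])
E
```

```text
gauge ((534.9642944335938, -91.36033630371094), (41.33804702758789, 30.982067108154297), 11.300763130187988) [[511.6604309082031, -80.21992492675781], [517.7315673828125, -110.601318359375], [558.2681884765625, -102.50074768066406], [552.197021484375, -72.11935424804688]]
gaugeS ((509.2340393066406, -99.53884887695312), (93.1414794921875, 34.91975402832031), 11.62486457824707) [[460.100341796875, -91.82125854492188], [467.13677978515625, -126.02473449707031], [558.3677368164062, -107.25643920898438], [551.331298828125, -73.05296325683594]]
base ((520.4619750976562, 189.59152221679688), (96.26449584960938, 99.0267562866211), 11.587614059448242) [[463.36517333984375, 228.4276123046875], [483.25628662109375, 131.41915893554688], [577.5587768554688, 150.75543212890625], [557.6676635742188, 247.76388549804688]]
baseall ((562.6690063476562, 198.18153381347656), (184.81787109375, 100.54373931884766), 11.444043159484863) [[462.1227722167969, 229.1190185546875], [482.0717468261719, 130.57418823242188], [663.2152099609375, 167.24404907226562], [643.2662353515625, 265.78887939453125]]
baseS ((534.629638671875, 177.27490234375), (140.74148559570312, 119.63993072509766), 11.49211311340332) [[453.7515869140625, 221.87542724609375], [477.5877685546875, 104.63401794433594], [615.5076904296875, 132.67437744140625], [591.6715087890625, 249.91578674316406]]
knob top [606.4 207.3  70.4] base [514.9 191.8  14.5] table [534.5  65.7   1.1] blade [539.7 -87.2   5.8]
[13  8 11 11 96] [268.1 168.2] [[606.1 207.1  70. ]]
```

Emit:
send_rows(rows=[{"tx": 25,"ty": -40,"wz": 0.03,"claw": 0},{"tx": 25,"ty": -40,"wz": 0.03,"claw": 0},{"tx": 25,"ty": -40,"wz": 0.03,"claw": 0},{"tx": 25,"ty": -40,"wz": 0.03,"claw": 0},{"tx": 25,"ty": -40,"wz": 0.03,"claw": 0},{"tx": 25,"ty": -40,"wz": 0.03,"claw": 0},{"tx": 25,"ty": -40,"wz": 0.03,"claw": 0},{"tx": 25,"ty": -40,"wz": 0.03,"claw": 0}])

```text
invalid input
```

Emit:
send_rows(rows=[{"tx": 7,"ty": -51,"tz": -12,"wz": 0.034,"claw": 0},{"tx": 7,"ty": -51,"tz": -12,"wz": 0.034,"claw": 0},{"tx": 7,"ty": -51,"tz": -12,"wz": 0.034,"claw": 0},{"tx": 7,"ty": -51,"tz": -12,"wz": 0.034,"claw": 0},{"tx": 7,"ty": -51,"tz": -12,"wz": 0.034,"claw": 0},{"tx": 7,"ty": -51,"tz": -12,"wz": 0.034,"claw": 0},{"tx": 7,"ty": -51,"tz": -12,"wz": 0.034,"claw": 0},{"tx": 8,"ty": -50,"tz": -12,"wz": 0.034,"claw": 0}])

```text
invalid input
```

Emit:
send_rows(rows=[{"claw": 0},{"claw": 0}])

```text
invalid input
```

Emit:
send_rows(rows=[{"wx": 0,"wy": 0,"wz": 0.03,"tx": 25,"ty": -40,"tz": 0,"claw": 0},{"wx": 0,"wy": 0,"wz": 0.03,"tx": 25,"ty": -40,"tz": 0,"claw": 0},{"wx": 0,"wy": 0,"wz": 0.03,"tx": 25,"ty": -40,"tz": 0,"claw": 0},{"wx": 0,"wy": 0,"wz": 0.03,"tx": 25,"ty": -40,"tz": 0,"claw": 0},{"wx": 0,"wy": 0,"wz": 0.03,"tx": 25,"ty": -40,"tz": 0,"claw": 0},{"wx": 0,"wy": 0,"wz": 0.03,"tx": 25,"ty": -40,"tz": 0,"claw": 0},{"wx": 0,"wy": 0,"wz": 0.03,"tx": 25,"ty": -40,"tz": 0,"claw": 0},{"wx": 0,"wy": 0,"wz": 0.03,"tx": 25,"ty": -40,"tz": 0,"claw": 0}], force=40)

```text
time: 1.1
ee_pos: [0.3992, 0.2973, 0.2311]
tcp_rot: [[-0.998, 0.07, -0.0], [0.07, 0.998, -0.0], [0.0, -0.0, -1.0]]
contact_force: [1.1, 0.3, 0.4]
opening: 0.0853
```

Emit:
send_rows(rows=[{"wx": 0,"wy": 0,"wz": 0.034,"tx": 7,"ty": -51,"tz": -12,"claw": 0},{"wx": 0,"wy": 0,"wz": 0.034,"tx": 7,"ty": -51,"tz": -12,"claw": 0},{"wx": 0,"wy": 0,"wz": 0.034,"tx": 7,"ty": -51,"tz": -12,"claw": 0},{"wx": 0,"wy": 0,"wz": 0.034,"tx": 7,"ty": -51,"tz": -12,"claw": 0},{"wx": 0,"wy": 0,"wz": 0.034,"tx": 7,"ty": -51,"tz": -12,"claw": 0},{"wx": 0,"wy": 0,"wz": 0.034,"tx": 7,"ty": -51,"tz": -12,"claw": 0},{"wx": 0,"wy": 0,"wz": 0.034,"tx": 7,"ty": -51,"tz": -12,"claw": 0},{"wx": 0,"wy": 0,"wz": 0.032,"tx": 8,"ty": -49,"tz": -11,"claw": 0}])

```text
time: 2.1
ee_pos: [0.4555, -0.1086, 0.1359]
tcp_rot: [[-0.98, -0.199, -0.0], [-0.199, 0.98, 0.0], [-0.0, 0.0, -1.0]]
contact_force: [-0.3, 0.2, -0.4]
opening: 0.0855
```

Emit:
send_rows(rows=[{"wx": 0,"wy": 0,"wz": 0,"tx": 0,"ty": 0,"tz": 0,"claw": 0},{"wx": 0,"wy": 0,"wz": 0,"tx": 0,"ty": 0,"tz": 0,"claw": 0}])

```text
time: 2.35
ee_pos: [0.4555, -0.1064, 0.1361]
tcp_rot: [[-0.98, -0.198, -0.001], [-0.198, 0.98, 0.001], [0.001, 0.001, -1.0]]
contact_force: [0.1, 0.6, 0.1]
opening: 0.0858
```

Emit:
send_rows(rows=[{"wx": 0,"wy": 0,"wz": 0,"tx": 1,"ty": -1,"tz": -40,"claw": 0},{"wx": 0,"wy": 0,"wz": 0,"tx": 0,"ty": 0,"tz": -40,"claw": 0},{"wx": 0,"wy": 0,"wz": 0,"tx": 0,"ty": 0,"tz": -30,"claw": 0},{"wx": 0,"wy": 0,"wz": 0,"tx": 0,"ty": 0,"tz": -13,"claw": 0},{"wx": 0,"wy": 0,"wz": 0,"tx": 0,"ty": 0,"tz": 0,"claw": 0},{"wx": 0,"wy": 0,"wz": 0,"tx": 0,"ty": 0,"tz": 0,"claw": 1},{"wx": 0,"wy": 0,"wz": 0,"tx": 0,"ty": 0,"tz": 0,"claw": 1},{"wx": 0,"wy": 0,"wz": 0,"tx": 0,"ty": 0,"tz": 0,"claw": 1}], force=50)

```text
time: 3.35
ee_pos: [0.4573, -0.1081, 0.014]
tcp_rot: [[-0.98, -0.198, 0.001], [-0.198, 0.98, 0.0], [-0.002, -0.0, -1.0]]
contact_force: [0.2, 0.4, 0.0]
opening: 0.0325
```

Emit:
send_rows(rows=[{"wx": 0,"wy": 0,"wz": 0,"tx": 0,"ty": 0,"tz": 0,"claw": 1},{"wx": 0,"wy": 0,"wz": 0,"tx": 0,"ty": 0,"tz": 0,"claw": 1},{"wx": 0,"wy": 0,"wz": 0,"tx": 0,"ty": 0,"tz": 0,"claw": 1},{"wx": 0,"wy": 0,"wz": 0,"tx": 0,"ty": 0,"tz": 0,"claw": 1}])

```text
time: 3.85
ee_pos: [0.457, -0.1079, 0.0139]
tcp_rot: [[-0.98, -0.198, 0.0], [-0.198, 0.98, 0.001], [-0.0, 0.001, -1.0]]
contact_force: [-1.5, 0.5, 6.3]
opening: 0.0151
```

Emit:
send_rows(rows=[{"wx": 0,"wy": 0,"wz": 0,"tx": 0,"ty": 0,"tz": 20,"claw": 1},{"wx": 0,"wy": 0,"wz": 0,"tx": 0,"ty": 0,"tz": 30,"claw": 1},{"wx": 0,"wy": 0,"wz": 0,"tx": -4,"ty": 45,"tz": 0,"claw": 1},{"wx": 0,"wy": 0,"wz": 0,"tx": -4,"ty": 50,"tz": 0,"claw": 1},{"wx": 0,"wy": 0,"wz": 0,"tx": -4,"ty": 50,"tz": 0,"claw": 1},{"wx": 0,"wy": 0,"wz": 0,"tx": -4,"ty": 50,"tz": 0,"claw": 1},{"wx": 0,"wy": 0,"wz": 0,"tx": -4,"ty": 50,"tz": 0,"claw": 1},{"wx": 0,"wy": 0,"wz": 0,"tx": -4,"ty": 35,"tz": 0,"claw": 1}])

```text
time: 4.85
ee_pos: [0.4322, 0.1743, 0.0633]
tcp_rot: [[-0.98, -0.2, 0.0], [-0.2, 0.98, 0.001], [-0.0, 0.0, -1.0]]
contact_force: [0.6, -0.6, -0.9]
opening: 0.0154
```

Emit:
send_rows(rows=[{"wx": 0,"wy": 0,"wz": 0,"tx": 0,"ty": 0,"tz": 0,"claw": 1},{"wx": 0,"wy": 0,"wz": 0,"tx": 0,"ty": 0,"tz": 0,"claw": 1}])

```text
time: 5.1
ee_pos: [0.4326, 0.1709, 0.0631]
tcp_rot: [[-0.98, -0.197, -0.0], [-0.197, 0.98, -0.001], [0.001, -0.001, -1.0]]
contact_force: [1.0, 0.7, -0.8]
opening: 0.0152
```

Run:
```python
from h import *
snap(1)
o=arm.get_obs();print(o['ee_pos'],o['opening'])
a,d=load('top',1); s,ds=load('side',1)
A=cv2.resize(a[145:255,235:315],None,fx=5,fy=5,interpolation=cv2.INTER_CUBIC)
B=cv2.resize(s[165:240,280:375],None,fx=4.2,fy=4.2,interpolation=cv2.INTER_CUBIC)
B=np.pad(B,((0,550-B.shape[0]),(0,0),(0,0)));C=np.hstack([A,B]);print(C.shape);cv2.imwrite('pics/c3.png',C[:,:,::-1])
```

```text
[0.43277399 0.17025738 0.06322676] 0.015198568545453123
(550, 799, 3)
```

View pics/c3.png

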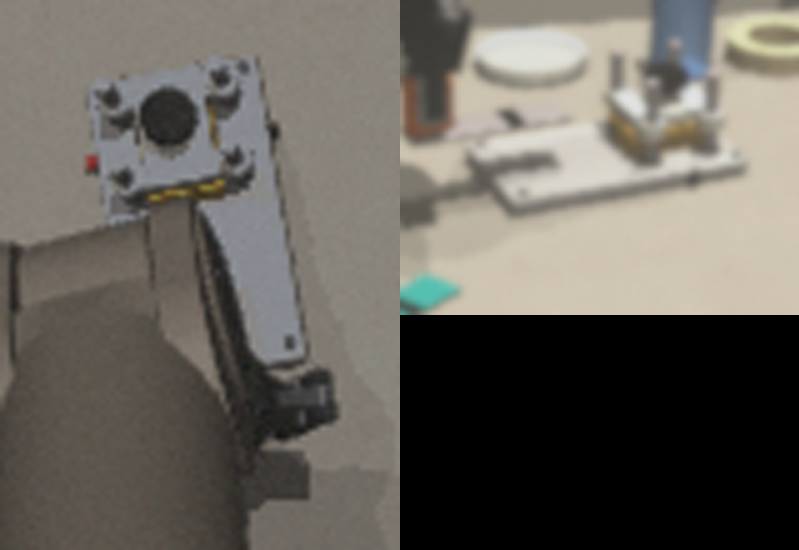

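The gauge is held level. In the side view the blade tip is at about (321,192) and the band at (308,193). The top view is blocked by the arm. I check the predicted tip against the side pixels.

Run:
```python
from h import *
np.set_printoptions(precision=1,suppress=True)
c,sn=np.cos(np.radians(11.4)),np.sin(np.radians(11.4)); R=np.array([[c,-sn],[sn,c]])
o=np.array([.43277,.17026])+[0,-.0003]; 
def g(x,y,z): return np.r_[o+R@[x,y],z]
pts={'tipL':(.1,.015),'tipR':(.1,-.015),'bandR0':(.054,-.015),'bandR1':(.066,-.015),'bandL1':(.066,.015)}
P=np.array([g(*v,.0533) for v in pts.values()])
uv=pix('side',P); print(list(pts)); print((uv-[280,165]+.5)*4.2-.5+[400,0])
s,ds=load('side',1)
m=cv2.cvtColor(s,cv2.COLOR_RGB2HSV)
# outline draw
im=cv2.resize(s[165:240,280:375],None,fx=8,fy=8,interpolation=cv2.INTER_CUBIC)[:,:,::-1].copy()
for x,y in (uv-[280,165]+.5)*8-.5: cv2.drawMarker(im,(int(round(x)),int(round(y))),(0,0,255),0,8,1)
cv2.imwrite('pics/c4.png',im)
```

```text
['tipL', 'tipR', 'bandR0', 'bandR1', 'bandL1']
[[557.1  98.3]
 [572.9 114.5]
 [510.4 124.5]
 [526.9 121.9]
 [511.9 105.4]]
```

View pics/c4.png

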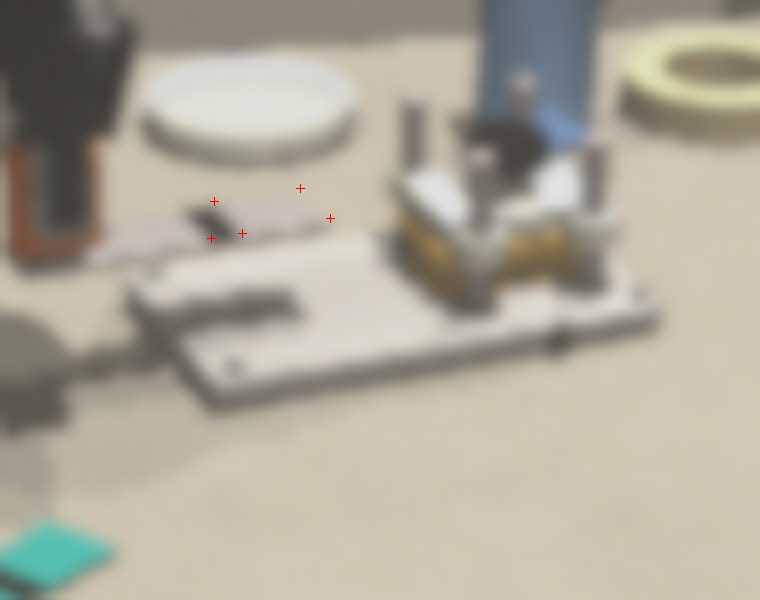

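Prediction and picture agree within about 1 px. The tip is about 41 mm in front of the plate and 2 mm to the right of the middle. I lower and line up.

Emit:
send_rows(rows=[{"wx": 0,"wy": 0,"wz": 0,"tx": 0,"ty": 2,"tz": -15,"claw": 1},{"wx": 0,"wy": 0,"wz": 0,"tx": 0,"ty": 0,"tz": -13,"claw": 1},{"wx": 0,"wy": 0,"wz": 0,"tx": 0,"ty": 0,"tz": -5,"claw": 1},{"wx": 0,"wy": 0,"wz": 0,"tx": 0,"ty": 0,"tz": 0,"claw": 1},{"wx": 0,"wy": 0,"wz": 0,"tx": 0,"ty": 0,"tz": 0,"claw": 1}])

```text
time: 5.82
ee_pos: [0.433, 0.1739, 0.0305]
tcp_rot: [[-0.98, -0.198, 0.0], [-0.198, 0.98, 0.0], [-0.0, 0.0, -1.0]]
contact_force: [-0.0, 0.9, -0.6]
opening: 0.0152
```

Run:
```python
from h import *
s,_=arm.camera('side'); o=arm.get_obs(); print(o['ee_pos'],o['contact_force'],o['tcp_rot'][0])
im=cv2.resize(s[165:240,280:375],None,fx=8,fy=8,interpolation=cv2.INTER_CUBIC)[:,:,::-1]
cv2.imwrite('pics/c5.png',im)
```

```text
[0.43310952 0.17401766 0.03062034] [ 0.22876508  0.06196454 -0.36120135] [-9.80212570e-01 -1.97946783e-01  6.23687028e-04]
```

View pics/c5.png

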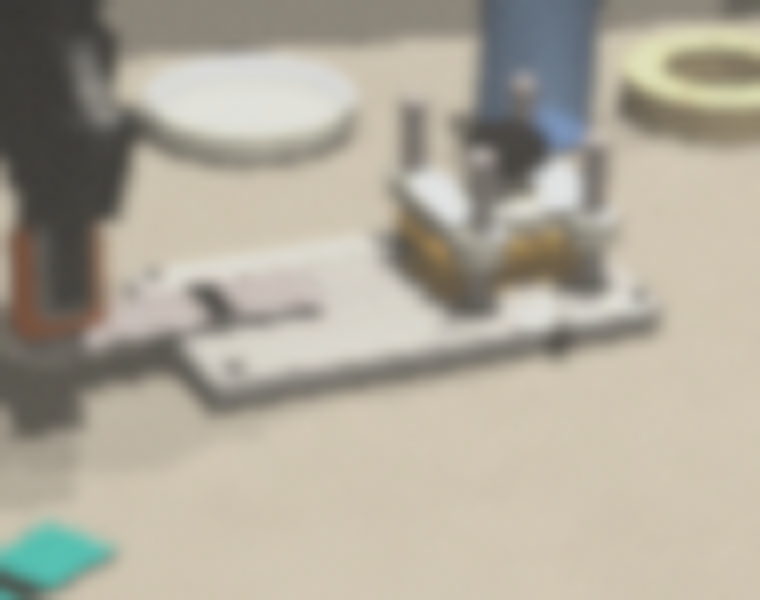

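The blade is level just above the base and aligned with the cell. I slide it in.

Emit:
send_rows(rows=[{"wx": 0,"wy": 0,"wz": 0,"tx": 12,"ty": 2,"tz": 0,"claw": 1},{"wx": 0,"wy": 0,"wz": 0,"tx": 12,"ty": 2,"tz": 0,"claw": 1},{"wx": 0,"wy": 0,"wz": 0,"tx": 12,"ty": 2,"tz": 0,"claw": 1},{"wx": 0,"wy": 0,"wz": 0,"tx": 12,"ty": 2,"tz": 0,"claw": 1},{"wx": 0,"wy": 0,"wz": 0,"tx": 0,"ty": 0,"tz": 0,"claw": 1},{"wx": 0,"wy": 0,"wz": 0,"tx": 0,"ty": 0,"tz": 0,"claw": 1}])

```text
time: 6.62
ee_pos: [0.4803, 0.1817, 0.0301]
tcp_rot: [[-0.98, -0.198, -0.001], [-0.198, 0.98, -0.0], [0.001, -0.0, -1.0]]
contact_force: [-0.2, 0.2, -0.7]
opening: 0.0155
```

Emit:
send_rows(rows=[{"wx": 0,"wy": 0,"wz": 0,"tx": 8,"ty": 2,"tz": 0,"claw": 1},{"wx": 0,"wy": 0,"wz": 0,"tx": 8,"ty": 2,"tz": 0,"claw": 1},{"wx": 0,"wy": 0,"wz": 0,"tx": 8,"ty": 1,"tz": 0,"claw": 1},{"wx": 0,"wy": 0,"wz": 0,"tx": 7,"ty": 1,"tz": 0,"claw": 1},{"wx": 0,"wy": 0,"wz": 0,"tx": 0,"ty": 0,"tz": 0,"claw": 1},{"wx": 0,"wy": 0,"wz": 0,"tx": 0,"ty": 0,"tz": 0,"claw": 1}])

```text
time: 7.38
ee_pos: [0.5114, 0.1877, 0.0302]
tcp_rot: [[-0.98, -0.198, -0.001], [-0.198, 0.98, -0.0], [0.001, 0.0, -1.0]]
contact_force: [0.2, -0.5, -1.5]
opening: 0.0154
```

Run:
```python
from h import *
s,_=arm.camera('side'); t,_=arm.camera('top');o=arm.get_obs(); print(o['time'],o['ee_pos'],o['contact_force'],o['tcp_rot'][0])
im=np.hstack([cv2.resize(x,(400,600),interpolation=cv2.INTER_CUBIC) for x in(s[172:232,310:350+10][:, :40],t[150:240,245:305])])
im=np.hstack([cv2.resize(s[165:225,300:365],(400,370),interpolation=cv2.INTER_CUBIC),cv2.resize(t[150:210,245:310],(400,370),interpolation=cv2.INTER_CUBIC)])
cv2.imwrite('pics/c6.png',im[:,:,::-1])
```

```text
7.475 [0.51133319 0.18780885 0.03022405] [ 0.65965499  0.33932051 -1.03030047] [-9.80195948e-01 -1.98029161e-01 -5.96262002e-04]
```

View pics/c6.png

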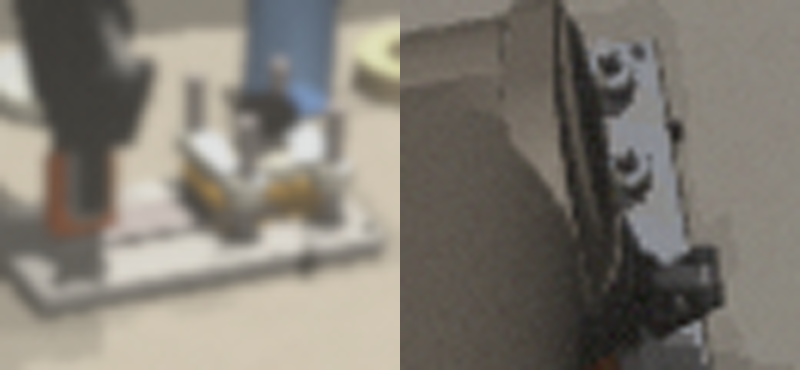

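Emit:
send_rows(rows=[{"wx": 0,"wy": 0,"wz": 0,"tx": 0,"ty": 0,"tz": -1,"claw": 1},{"wx": 0,"wy": 0,"wz": 0,"tx": 0,"ty": 0,"tz": -1,"claw": 1},{"wx": 0,"wy": 0,"wz": 0,"tx": 0,"ty": 0,"tz": 0,"claw": 1},{"wx": 0,"wy": 0,"wz": 0,"tx": 0,"ty": 0,"tz": 0,"claw": 1}])

```text
time: 7.98
ee_pos: [0.5117, 0.1879, 0.0283]
tcp_rot: [[-0.98, -0.198, -0.0], [-0.198, 0.98, 0.0], [0.0, 0.0, -1.0]]
contact_force: [-0.2, 0.0, -1.3]
opening: 0.0156
```

Emit:
send_rows(rows=[{"wx": 0,"wy": 0,"wz": 0,"tx": 0,"ty": 0,"tz": 0,"claw": 0},{"wx": 0,"wy": 0,"wz": 0,"tx": 0,"ty": 0,"tz": 0,"claw": 0},{"wx": 0,"wy": 0,"wz": 0,"tx": 0,"ty": 0,"tz": 0,"claw": 0},{"wx": 0,"wy": 0,"wz": 0,"tx": 0,"ty": 0,"tz": 0,"claw": 0},{"wx": 0,"wy": 0,"wz": 0,"tx": 0,"ty": 0,"tz": 0,"claw": 0},{"wx": 0,"wy": 0,"wz": 0,"tx": 0,"ty": 0,"tz": 20,"claw": 0},{"wx": 0,"wy": 0,"wz": 0,"tx": 0,"ty": 0,"tz": 40,"claw": 0},{"wx": 0,"wy": 0,"wz": 0,"tx": 0,"ty": 0,"tz": 60,"claw": 0}])

```text
time: 8.98
ee_pos: [0.5103, 0.1874, 0.1481]
tcp_rot: [[-0.98, -0.198, -0.003], [-0.198, 0.98, -0.002], [0.004, -0.001, -1.0]]
contact_force: [1.1, 1.1, 0.5]
opening: 0.0852
```

Emit:
send_rows(rows=[{"wx": 0,"wy": 0,"wz": 0,"tx": -10,"ty": -50,"tz": 10,"claw": 1},{"wx": 0,"wy": 0,"wz": 0,"tx": -10,"ty": -50,"tz": 0,"claw": 1},{"wx": 0,"wy": 0,"wz": 0,"tx": 0,"ty": -50,"tz": 0,"claw": 1},{"wx": 0,"wy": 0,"wz": 0,"tx": 0,"ty": -50,"tz": 0,"claw": 1},{"wx": 0,"wy": 0,"wz": 0,"tx": 0,"ty": -50,"tz": 0,"claw": 1},{"wx": 0,"wy": 0,"wz": 0,"tx": 0,"ty": 0,"tz": 0,"claw": 1}])

```text
time: 9.72
ee_pos: [0.4911, -0.0669, 0.1587]
tcp_rot: [[-0.982, -0.19, 0.001], [-0.19, 0.982, -0.002], [-0.0, -0.002, -1.0]]
contact_force: [-0.2, 1.1, -0.0]
opening: 0.0002
```

Run:
```python
from fit import *
snap(3); o=arm.get_obs(); print(o['time'],o['ee_pos'],o['opening'])
s,_=load('side',3);t,d=load('top',3)
im=np.hstack([cv2.resize(s[165:225,300:360],(400,400),interpolation=cv2.INTER_CUBIC),cv2.resize(t[150:230,240:320],(400,400),interpolation=cv2.INTER_CUBIC)])
cv2.imwrite('pics/c7.png',im[:,:,::-1])
h=cv2.inRange(cv2.cvtColor(t,cv2.COLOR_RGB2HSV),(3,120,60),(22,255,255))[150:230,245:305];ys,xs=np.nonzero(h)
P=world('top',np.c_[xs+245,ys+150],d[ys+150,xs+245])*1000;print('grip/brass pts',len(P));k=(P[:,2]>52)&(P[:,0]<560);print(k.sum(),P[k].mean(0) if k.any() else 0, P[k].min(0),P[k].max(0))
m=(t[155:185,250:290].max(2)<60).astype(np.uint8); nn,l,st,ce=cv2.connectedComponentsWithStats(m)
for i in range(1,nn):
    if st[i,4]>40:
        c=ce[i]+[250,155]; print('knob',st[i],c,plane('top',c,.07)*1000); u,v=c.round().astype(int);ys,xs=np.mgrid[v-1:v+2,u-1:u+2];print(np.median(world('top',np.c_[xs.ravel(),ys.ravel()],d[ys,xs].ravel()),0))
```

```text
9.825 [ 0.4916363  -0.06216036  0.15831513] -0.0001177948762729163
grip/brass pts 73
61 [507.88316543 181.661223    74.91525956] [321.06341759  35.04802995  52.4576922 ] [ 526.22581446  194.56044736 1114.71626477]
knob [13  8 11 11 95] [268.09473684 168.12631579] [[606.28126691 207.23184435  70.        ]]
[0.60718372 0.20774988 0.06859802]
```

View pics/c7.png

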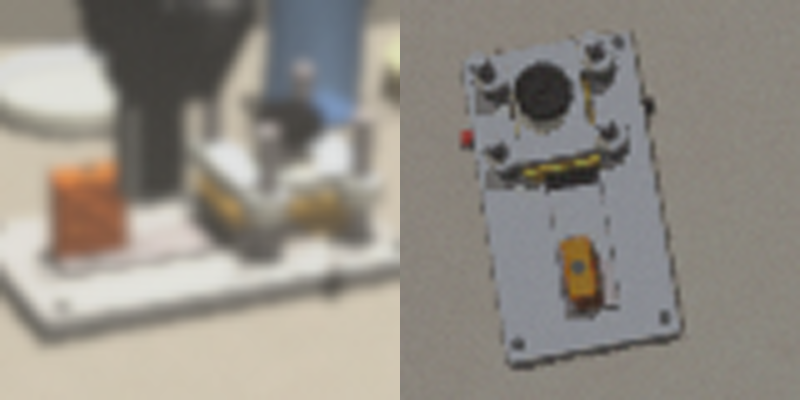

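In place: the front edge of the brass plate stands over the band, with a strip of the band visible at right crop (573,182), and the blade is midway between the posts. The gauge is free and lies flat in the side view. Now I move the shut fingers over the knob.

Emit:
send_rows(rows=[{"wx": 0,"wy": 0,"wz": 0,"tx": 19,"ty": 45,"tz": 0,"claw": 1},{"wx": 0,"wy": 0,"wz": 0,"tx": 19,"ty": 45,"tz": 0,"claw": 1},{"wx": 0,"wy": 0,"wz": 0,"tx": 19,"ty": 45,"tz": 0,"claw": 1},{"wx": 0,"wy": 0,"wz": 0,"tx": 19,"ty": 45,"tz": 0,"claw": 1},{"wx": 0,"wy": 0,"wz": 0,"tx": 19,"ty": 45,"tz": 0,"claw": 1},{"wx": 0,"wy": 0,"wz": 0,"tx": 19,"ty": 45,"tz": 0,"claw": 1},{"wx": 0,"wy": 0,"wz": 0,"tx": 0,"ty": 0,"tz": -30,"claw": 1},{"wx": 0,"wy": 0,"wz": 0,"tx": 0,"ty": 0,"tz": 0,"claw": 1}])

```text
time: 10.82
ee_pos: [0.6028, 0.2099, 0.1255]
tcp_rot: [[-0.979, -0.202, -0.006], [-0.202, 0.979, -0.002], [0.006, -0.0, -1.0]]
contact_force: [-0.2, -0.6, 0.3]
opening: -0.0
```

Emit:
send_rows(rows=[{"wx": 0,"wy": 0,"wz": 0,"tx": 0,"ty": 0,"tz": 0,"claw": 1},{"wx": 0,"wy": 0,"wz": 0,"tx": 0,"ty": 0,"tz": 0,"claw": 1}])

```text
time: 11.08
ee_pos: [0.6064, 0.2076, 0.1297]
tcp_rot: [[-0.98, -0.197, 0.002], [-0.197, 0.98, 0.001], [-0.002, 0.001, -1.0]]
contact_force: [-0.3, -0.2, 0.4]
opening: 0.0
```

Centred over the knob. I descend to just above it, then press slowly.

Emit:
send_rows(rows=[{"wx": 0,"wy": 0,"wz": 0,"tx": 0,"ty": 0,"tz": -25,"claw": 1},{"wx": 0,"wy": 0,"wz": 0,"tx": 0,"ty": 0,"tz": -20,"claw": 1},{"wx": 0,"wy": 0,"wz": 0,"tx": 0,"ty": 0,"tz": -8,"claw": 1},{"wx": 0,"wy": 0,"wz": 0,"tx": 0,"ty": 0,"tz": -3,"claw": 1},{"wx": 0,"wy": 0,"wz": 0,"tx": 0,"ty": 0,"tz": -2,"claw": 1},{"wx": 0,"wy": 0,"wz": 0,"tx": 0,"ty": 0,"tz": -2,"claw": 1},{"wx": 0,"wy": 0,"wz": 0,"tx": 0,"ty": 0,"tz": -2,"claw": 1},{"wx": 0,"wy": 0,"wz": 0,"tx": 0,"ty": 0,"tz": -1,"claw": 1}])

```text
time: 12.08
ee_pos: [0.6063, 0.208, 0.0657]
tcp_rot: [[-0.98, -0.198, 0.001], [-0.198, 0.98, 0.0], [-0.001, 0.0, -1.0]]
contact_force: [1.5, 0.9, 1.6]
opening: 0.0006
```

Emit:
send_rows(rows=[{"wx": 0,"wy": 0,"wz": 0,"tx": 0,"ty": 0,"tz": -1,"claw": 1},{"wx": 0,"wy": 0,"wz": 0,"tx": 0,"ty": 0,"tz": -1,"claw": 1},{"wx": 0,"wy": 0,"wz": 0,"tx": 0,"ty": 0,"tz": 0,"claw": 1}])

```text
time: 12.45
ee_pos: [0.6059, 0.2079, 0.0634]
tcp_rot: [[-0.98, -0.198, 0.0], [-0.198, 0.98, 0.0], [-0.0, 0.0, -1.0]]
contact_force: [1.1, 0.6, 1.2]
opening: -0.0001
```

Sliding at about 2 N, so I continue until the force rises.

Emit:
send_rows(rows=[{"wx": 0,"wy": 0,"wz": 0,"tx": 0,"ty": 0,"tz": -1,"claw": 1},{"wx": 0,"wy": 0,"wz": 0,"tx": 0,"ty": 0,"tz": 0,"claw": 1}])

```text
time: 12.7
ee_pos: [0.6057, 0.2079, 0.0622]
tcp_rot: [[-0.98, -0.198, -0.0], [-0.198, 0.98, 0.0], [0.0, 0.0, -1.0]]
contact_force: [0.3, -0.0, 1.3]
opening: 0.0001
```

Emit:
send_rows(rows=[{"wx": 0,"wy": 0,"wz": 0,"tx": 0,"ty": 0,"tz": -1,"claw": 1},{"wx": 0,"wy": 0,"wz": 0,"tx": 0,"ty": 0,"tz": 0,"claw": 1}])

```text
time: 12.95
ee_pos: [0.6057, 0.2079, 0.0621]
tcp_rot: [[-0.98, -0.198, -0.0], [-0.198, 0.98, 0.0], [0.0, 0.001, -1.0]]
contact_force: [-0.9, 0.3, 6.1]
opening: -0.0004
```

Contact: z stopped at 62.1 mm (62 expected) and the force rose. One more small push, then up and away.

Emit:
send_rows(rows=[{"wx": 0,"wy": 0,"wz": 0,"tx": 0,"ty": 0,"tz": -1,"claw": 1},{"wx": 0,"wy": 0,"wz": 0,"tx": 0,"ty": 0,"tz": 0,"claw": 1}])

```text
time: 13.2
ee_pos: [0.6057, 0.2079, 0.0621]
tcp_rot: [[-0.98, -0.198, -0.001], [-0.198, 0.98, 0.001], [0.0, 0.001, -1.0]]
contact_force: [-3.8, -1.2, 11.4]
opening: 0.0002
```

Emit:
send_rows(rows=[{"wx": 0,"wy": 0,"wz": 0,"tx": 0,"ty": 0,"tz": 5,"claw": 1},{"wx": 0,"wy": 0,"wz": 0,"tx": 0,"ty": 0,"tz": 30,"claw": 1},{"wx": 0,"wy": 0,"wz": 0,"tx": 0,"ty": 0,"tz": 60,"claw": 1},{"wx": 0,"wy": 0,"wz": 0,"tx": -20,"ty": -50,"tz": 0,"claw": 1},{"wx": 0,"wy": 0,"wz": 0,"tx": -20,"ty": -55,"tz": 0,"claw": 1},{"wx": 0,"wy": 0,"wz": 0,"tx": -20,"ty": -55,"tz": 0,"claw": 1},{"wx": 0,"wy": 0,"wz": 0,"tx": -20,"ty": -55,"tz": 0,"claw": 1},{"wx": 0,"wy": 0,"wz": 0,"tx": -20,"ty": -50,"tz": 0,"claw": 1}])

```text
time: 14.2
ee_pos: [0.5042, -0.059, 0.1551]
tcp_rot: [[-0.98, -0.197, -0.001], [-0.197, 0.98, 0.0], [0.001, 0.0, -1.0]]
contact_force: [0.7, -0.4, -0.2]
opening: -0.0
```

Emit:
send_rows(rows=[{"wx": 0,"wy": 0,"wz": 0,"tx": 0,"ty": 0,"tz": 0,"claw": 1},{"wx": 0,"wy": 0,"wz": 0,"tx": 0,"ty": 0,"tz": 0,"claw": 1},{"wx": 0,"wy": 0,"wz": 0,"tx": 0,"ty": 0,"tz": 0,"claw": 1}])

```text
time: 14.58
ee_pos: [0.5061, -0.0554, 0.1551]
tcp_rot: [[-0.98, -0.201, -0.0], [-0.201, 0.98, 0.0], [0.0, 0.0, -1.0]]
contact_force: [0.3, 0.3, -0.4]
opening: 0.0
```

Run:
```python
from fit import *
snap(4); o=arm.get_obs(); print(o['time'],o['ee_pos'],o['contact_force'])
s,_=load('side',4);t,d=load('top',4)
im=np.hstack([cv2.resize(s[165:225,300:360],(400,400),interpolation=cv2.INTER_CUBIC),cv2.resize(t[150:230,240:320],(400,400),interpolation=cv2.INTER_CUBIC)])
cv2.imwrite('pics/c8.png',im[:,:,::-1])
h=cv2.inRange(cv2.cvtColor(t,cv2.COLOR_RGB2HSV),(3,120,60),(22,255,255))[190:225,260:300];ys,xs=np.nonzero(h)
ys+=190;xs+=260;k=d[ys,xs]>0;P=world('top',np.c_[xs,ys][k],d[ys,xs][k])*1000;P=P[P[:,2]>50];print('grip top mean',P.mean(0))
L=(P[:,:2].mean(0)-[570.5,199.8])@np.array([[.98,-.198],[.198,.98]]);print('grip in cell',L,'tip',L+[100,0])
r,b,_=rect('top',t,(245,190,305,228),.014);print(r)
```

```text
14.675 [ 0.50610648 -0.05571233  0.1551229 ] [ 0.64886751 -0.15539967  0.91416769]
grip top mean [510.86741559 183.88863389  57.98165112]
grip in cell [-61.59038321  -3.78588707] tip [38.40961679 -3.78588707]
((505.273681640625, 193.49349975585938), (107.85482788085938, 171.0460662841797), 1.3431178331375122)
```

View pics/c8.png

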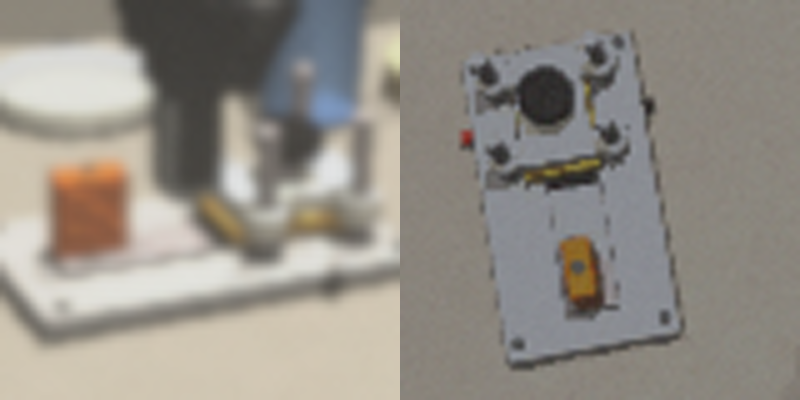

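The plate is down on the blade. A strip of the band still shows at the plate's edge (572,184), and the gauge has not moved. The measured tip is about 38–40 mm deep and 1–4 mm off the middle, well within limits. The arm is clear, so I hand in.

```bash
python3 -c "
from station import arm
print(arm.finish_job())"
```

```text
the job is handed in; nothing more can be done
None
```

I slid the orange 4 mm gauge flat into the gap, let it go, pressed the knob down onto it with the shut fingers, and handed the job in at about 15 s of the 42 s.

**Last checks:**
- **Gauge:** the tip is about 38–40 mm deep, 1–4 mm off the middle and about straight. It did not visibly move during pressing, and a strip of the black band still shows at the plate's front edge.
- **Plate:** the knob stopped at 62.1 mm, which reads about 0.011 on the head. The force rose to 11 N against the hard stop.
- **Robot and other objects:** the arm is well clear of the cell. I never moved near the blue gauge, wash bottle or timer, but I did not re-measure their positions at the end.

**Disagreements:** the two cameras differed by about 2–3 mm on the gauge's sideways position. A last cell-outline fit from the top view failed because its mask leaked, so I ignored it.

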